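# Lever open the seed canister with the scraper

## Task

Pick up the flat-bladed scraper, slide its blade under the front lip of the rectangular aluminium seed canister and lever the hinged lid up until it stays well open, most of the way to upright. Then lay the scraper down flat on the floor of the black plant tray, beside the cultivator and not on it, without dropping it in. Only the scraper may touch the canister, never the gripper, and leave everything else where it is.

Things in the scene. Friction and masses are not known exactly. Their poses are not given: they have to be found in the camera images.
- scraper: Scraper lying flat, 195 long, 0.14 kg. Origin: centre of its underside; x points along it to the blade, z up. Wooden handle x -97.5 to 2.5, 20 wide, 24 high. Stainless blade on to x = 97.5, 22 wide, 2.5 thick, at mid-height (mid-plane z = 12, parallel to the underside). Centre of mass near x = -17. At the start the blade points away from the robot, within 45 degrees of +x.
- scraper_tip (a point): Middle of the blade's front edge: x = 97.5, y = 0, z = 12 in the scraper's frame (same axes).
- canister: Rectangular aluminium seed canister with hinged lid, fixed, upright. Origin: centre of underside, z up; its lip side (front, robot side) is -x. Box 120 deep (x), 110 wide, rim at z = 90, walls 4. Lid 114 wide, 5 thick, lies on the rim. Below the lip a fixed bead, 60 wide, juts from the wall to x = -70, z 74 to 80: lid shut, the blade gap is 10 high (z 80 to 90), ending at the wall x = -60.
- seed_lid (a joint): Angle of the canister's lid, rad: 0 shut, 1.57 upright, stop at 1.75. It turns about the canister's y direction through point lid_hinge, the lip rising. May start up to 0.05 ajar. Stiff friction hinge (0.22 N m: about 2 N at the lip, besides the 0.09 kg lid): the lid stays at whatever angle it is left.
- lid_hinge (a point): Point on the hinge axis, mid-width: x = 60, y = 0, z = 90 in the canister's frame; at the level of the lid's underside. Same axes as the canister.
- lid_lip (a point): Middle of the front edge of the lip's underside, 136 from the hinge axis; moves with the lid (its x points back along the lid to the hinge). The lip, 40 wide and 5 thick, juts from the lid's front: lid shut, from the wall at canister x = -60 to x = -76, underside at canister z = 90.
- tray: Black plastic plant tray, fixed to the shelf, open on top, 290 long (x) by 170 wide (y) by 35 high, walls and floor 5 thick: inner floor 280 x 160 at z = 5. Origin at the centre of its underside, z up. 
- cultivator: Stainless three-pronged hand cultivator, 215 long, lying in the tray along the tray's length in the half with negative tray y. Origin at the centre of its underside, z up. x along the tool to the prongs: handle 26 diameter from x = -105 to 0, prongs spread 63 wide at x = 75 to 112, up to 26 high. Leave it.
- small_pot: White glazed ceramic pot, tapered, 76 diameter at the rim, 80 high, close beside the canister on its -y side. Origin at the centre of its underside, z up. Leave it.
- round_tin: Round aluminium tin with push-on cap, 76 diameter, 105 high, close beside the canister on its +y side. Origin at the centre of its underside, z up. Leave it shut and in place.
- saucer: Terracotta saucer, 100 diameter, 16 high, on the shelf in front of the canister. Origin at the centre of its underside, z up. Leave it.
- wide_pot: Blue glazed ceramic pot, tapered, 110 diameter at the rim, 100 high, at the back of the shelf. Origin at the centre of its underside, z up. Leave it.
- bottle: Grey plastic bottle with cap, 66 diameter, 170 high, at the back. Origin at the centre of its underside, z up. Leave it.
- tamper: Wooden soil tamper, board 75 x 90 x 22 with an arched handle along y, 58 high in all, at the back. Origin at the centre of its underside, z up. Leave it.
There are look-alikes about, which are no part of the job. There is more than one size of the cultivator; the job needs the largest.

How it is judged:
By the outcome, as a careful person would: the job done as asked, in the order asked, and still so for the second after the job is handed in, with the robot touching nothing.
It also fails if it takes over 50 s, if anything falls off the work surface, if the arm or the gripper's body presses on something with over 40 N, if the wrist force passes 120 N, or if a joint passes its speed limit or range.

## Robot

A 7-joint arm with a two-finger parallel gripper is mounted at the origin on the work surface. World frame = base frame: x ahead of the robot, y to its left, z up, the work surface at z = 0. Lengths are in m, angles in rad, forces in N, time in s.
With the tool pointing down it reaches from about 0.425 to 0.925 m from the base axis. Payload 6.8 kg.
Tool frame: the origin (TCP) lies at the very end of the fingers, on their centre line; the grasp point (between the pads) lies 19 mm behind it (grip_point_offset is the distance from the TCP to the grasp point, in m); z points along the fingers, y is the line along which they close (so a half turn about z gives the same grasp; the last joint's range is limited). The gripper opens to 85 mm and grips with 20 to 120 N. Pads are 22 mm wide; open, the fingers measure 114 mm over their backs; the gripper's body (76 mm by 85 mm) begins 54 mm behind the grasp point. The pads swing forward as they close: fully open they stand 13 mm farther back than shut.
Start: joints at [-1.429, 0.477, 0.022, 1.555, -0.011, 1.109, -0.083], TCP at [0.167, 0.654, 0.231] pointing down, gripper open.
Joint ranges: [-2.96, 2.96], [-0.34, 2.1], [-1.41, 1.46], [0.24, 2.44], [-1.37, 4.51], [0.17, 1.92], [-2.96, 2.96]. Speed limits (rad/s): [2.39, 2.39, 3.14, 3.14, 3.14, 3.14, 3.14].

## Interface

Orientations are given as a unit quaternion [w, x, y, z].
In Python, from station import * gives the robot as it stands.
- The arm moves only by the tool carry_out, never from a script. Its argument "rows" is text: rows parted by semicolons, each of 4 numbers parted by spaces: the shift along the world's x, y, z in mm, then the turn about the world's z in degrees. In form: dx dy dz yaw; .... A call has 1 to 10 rows; each row shifts and turns the commanded pose from where the row before left it; what a row does not reach is not made up. A row lasts 1/8 s, in which the tool goes at most 62.5 mm and 10.7 degrees, less where a joint would pass 70% of its speed; a pose out of reach is approached as far as the arm can. A call is refused whole if a number of a shift passes 62.5 or a number of a turn 10.7, either way. A call with a gripper value outside its range is refused whole. "claw" is the finger opening in mm, from 0 to 85.4, set as the call begins (left out, the last holds). The fingers move at their own pace and stop on an object; "force" is the grip in N (left out, the last holds). Time passes only in rows, so rows that do not move let the fingers close. It gives the time, the measured TCP pose, the force, the opening and the grip force at its end, in the units of the state.
- get_obs(): the state, without advancing time (a new reading comes with each control period).
- read_camera(name): name is "scene" or "side" or "wrist"; returns a dict with "img" (400x640x3 uint8, blue, green, red), "fov_y" (degrees; the focal length in pixels is half the picture's height over the tangent of half this angle, whatever the lens; pixels are square), "cx", "cy" (the principal point, pixels), "world_to_cam" (4x4, takes a point from world to camera coordinates). Camera axes: x right, y up, looking along -z (the intrinsics and any distortion apply to the point x, -y, -z); pixel columns grow to the right and rows downward; lengths in m; the calibration is good to about 2 mm. A picture is of the moment at which its call begins. There is no depth.
- hand_in(): hands the job in; it is judged then, once.
Trained networks look in the newest picture that a camera, given by its name, has taken for a name from the list of things; names that differ only in an ending like _2 or _b are one class to them, and where a whole thing is asked for, a point or a joint stands for the part that bears it (a point fixed in the world has none). Each returns a list of dicts, best first, with "confidence" (0 to 1); they miss things now and then, are a little off and sometimes report something else, mostly with a low value. They report only what shows in the picture. A call takes as long as a camera call. They do not tell look-alikes from the thing itself.
- recognise(camera, thing): "centre" ([column, row] in pixels, amid what is visible of it).
- outline_of(camera, thing): "pixels" (400x640 bool, what is visible of it) and "centre" ([column, row] in pixels, amid what is visible of it).
- place_of(camera, thing): "centre" ([column, row] in pixels: a listed point, or the origin of a listed thing).
The state is a dict: "t": time; "q": joint angles; "joint_vel": joint speeds; "joint_torque": joint torques, N m; "eef_pos": TCP position; "tool_rot": TCP orientation; "contact_force": force on the tool from outside, world axes, zero at the start; "torque": the same for the moment, N m; "gripper_width": opening from 0.0 (shut) to 1.0 (fully open); "grasp_force": force on a finger pad.
Only numpy, scipy, OpenCV 4.12 (cv2) and the standard library are available. Lean on these libraries where they do the work, as an engineer would, in place of code of your own. Each camera call takes 0.05 s, during which the arm holds its last target. There are 200 camera calls.

## Working session

There is one attempt and no reset: what is moved stays moved. The work goes in short steps, Python scripts to look and compute and a tool call to move; the robot and the scene stay as the last step left them, time stands still between calls to the robot, and variables do not carry over. Pictures are saved under pics/ and viewed, at most 12 in all, crops included, and the job is handed in when it is done.

Besides the shell and the picture viewer there is one more tool, called after "Emit:" by a JSON object that holds its "fn" and its "kwargs". carry_out: Moves the arm, as the interface text tells. Its arguments: {"type":"object","properties":{"rows":{"type":"string"},"claw":{"type":"number"},"force":{"type":"number"}},"required":["rows"]}

```bash
mkdir -p pics; cat > h.py <<'E'
from station import *
import numpy as np, cv2
def K(c):
    f=c["img"].shape[0]/2/np.tan(np.radians(c["fov_y"])/2); return f
def ray(c,p):
    f=K(c); d=np.array([(p[0]-c["cx"])/f,-(p[1]-c["cy"])/f,-1.0])
    M=np.array(c["world_to_cam"]); R=M[:3,:3]; o=-R.T@M[:3,3]; d=R.T@d
    return o,d/np.linalg.norm(d)
def atz(c,p,z):
    o,d=ray(c,p); return o+d*(z-o[2])/d[2]
def proj(c,P):
    M=np.array(c["world_to_cam"]); q=M[:3,:3]@np.array(P)+M[:3,3]; f=K(c)
    return np.array([c["cx"]-f*q[0]/q[2], c["cy"]+f*q[1]/q[2]])
def tri(obs):
    A=np.zeros((3,3));b=np.zeros(3)
    for c,p in obs:
        o,d=ray(c,p);Q=np.eye(3)-np.outer(d,d);A+=Q;b+=Q@o
    return np.linalg.solve(A,b)
E
python3 - <<'E'
from h import *
C={}
for n in ["scene","side"]:
    c=C[n]=read_camera(n); cv2.imwrite(f"pics/{n}0.png",c["img"])
    print(n,{k:v for k,v in c.items() if k not in("img","world_to_cam")})
zs={"scraper":0,"scraper_tip":.012,"canister":0,"lid_hinge":.09,"lid_lip":.09,"tray":0,"cultivator":.005,"small_pot":0,"round_tin":0,"saucer":0}
for t,z in zs.items():
    for n in C:
        for r in place_of(n,t)[:4]:
            print(t,n,round(r["confidence"],2),np.round(r["centre"]),np.round(atz(C[n],r["centre"],z),3)[:2])
print(get_obs())
E
```

```text
scene {'fov_y': 43.20129540062332, 'cx': 310.5568445699857, 'cy': 203.3535193661227}
side {'fov_y': 50.6999198581707, 'cx': 315.54001253505817, 'cy': 194.75112753819764}
scraper scene 0.84 [301. 223.] [ 0.557 -0.009]
scraper side 0.64 [315. 210.] [ 0.558 -0.019]
scraper_tip scene 0.9 [279. 253.] [ 0.666 -0.005]
scraper_tip scene 0.74 [221. 176.] [ 0.558 -0.271]
scraper_tip side 0.79 [284. 210.] [0.652 0.007]
canister scene 0.75 [220. 178.] [ 0.558 -0.277]
canister side 0.59 [324. 160.] [ 0.552 -0.281]
lid_hinge scene 0.89 [198. 170.] [ 0.612 -0.291]
lid_hinge side 0.91 [308. 134.] [ 0.612 -0.301]
lid_lip side 0.82 [346. 139.] [ 0.479 -0.287]
lid_lip side 0.6 [238. 241.] [0.734 0.213]
tray scene 0.65 [413. 293.] [0.573 0.329]
tray side 0.74 [297. 302.] [0.569 0.32 ]
cultivator scene 0.9 [401. 286.] [0.575 0.296]
cultivator scene 0.63 [442. 209.] [0.318 0.288]
cultivator scene 0.55 [370. 202.] [0.405 0.114]
cultivator side 0.66 [399. 303.] [0.319 0.3  ]
cultivator side 0.62 [294. 289.] [0.581 0.283]
cultivator side 0.54 [363. 246.] [0.409 0.119]
small_pot scene 0.68 [179. 166.] [ 0.59 
[... 240 characters left out ...]
99157,  0.02241946,  1.55542101, -0.01148597,
        1.10930423, -0.0830793 ]), 'joint_vel': array([ 1.03982093e-05, -1.15005088e-03,  4.79174592e-04,  1.29920472e-03,
       -1.61015764e-03,  1.40946582e-03,  1.07954207e-03]), 'joint_torque': array([ 3.51685667e-04, -5.96346831e+01,  1.60591733e+00, -2.81546670e+01,
        1.23746358e-02,  1.65626920e-03,  2.18071193e-05]), 'eef_pos': array([0.16686633, 0.65405482, 0.23130506]), 'tool_rot': array([4.04377003e-06, 1.24572102e-01, 9.92210558e-01, 2.17822199e-06]), 'contact_force': array([-0.36401914,  0.3317893 , -0.08321418]), 'torque': array([ 0.05301156, -0.00068954,  0.01500945]), 'grasp_force': 0.0, 'gripper_width': 0.9986022491963839}
```

View pics/scene0.png

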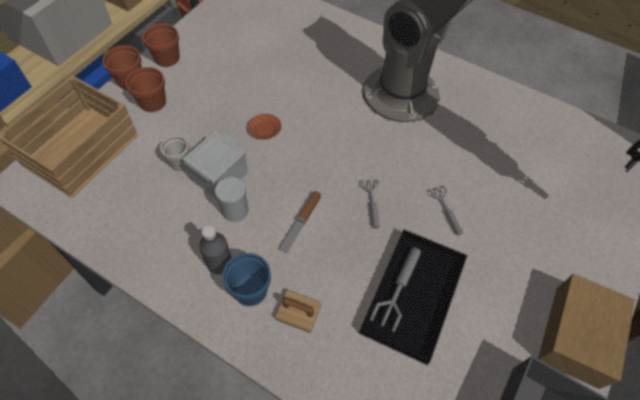

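View pics/side0.png

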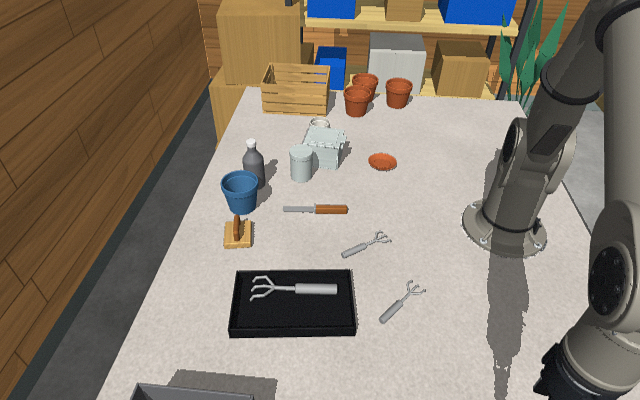

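Scene and side views agree. The scraper's brown handle is at scene (312,203), with its blade tip at (281,249). The canister is at scene (215,158), with the pot (174,152) and tin (232,197) beside it. The tray is at (413,295).

Candidates:
- **Scraper:** scene (301,223) is the only one.
- **Cultivators:** tray (400,288), which is the largest and the one in the tray, plus smaller ones at (445,209) and (371,202).
- **Canister:** the only rectangular one is at (215,158). The tin at (232,197) is round.

I'll move over the scraper and check it there in a close wrist view.

Emit:
{"fn": "carry_out", "kwargs": {"rows": "31 -55 4 2;31 -55 4 2;31 -55 4 2;31 -55 0 2;31 -55 0 2;31 -55 0 2;31 -55 0 2;31 -55 0 2;31 -55 0 2;31 -55 0 2", "claw": 60}}

```text
t: 2.35
eef_pos: [0.4745, 0.1082, 0.2437]
tool_rot: [0.001, -0.05, 0.999, 0.0]
contact_force: [1.0, 0.4, 0.2]
gripper_width: 0.698
grasp_force: 0.0
```

Emit:
{"fn": "carry_out", "kwargs": {"rows": "20 -55 0 2;0 -40 0 0;0 0 0 0;0 0 0 0"}}

```text
t: 2.85
eef_pos: [0.4935, 0.0157, 0.2433]
tool_rot: [0.0, -0.067, 0.998, 0.0]
contact_force: [-0.6, -0.2, -0.3]
gripper_width: 0.706
grasp_force: 0.0
```

```bash
python3 - <<'E'
from h import *
o=get_obs();print(o["t"],o["eef_pos"],o["tool_rot"])
c=read_camera("wrist");cv2.imwrite("pics/w1.png",c["img"])
C={"wrist":c}
for n in ["scene","side"]: C[n]=read_camera(n)
print(c["fov_y"],c["cx"],c["cy"])
for t,z in {"scraper":0,"scraper_tip":.012,"canister":0,"lid_hinge":.09,"lid_lip":.09,"round_tin":0,"saucer":0}.items():
    for n in C:
        for r in place_of(n,t)[:2]:
            print(t,n,round(r["confidence"],2),np.round(r["centre"]),np.round(atz(C[n],r["centre"],z),3)[:2])
E
```

```text
2.85 [0.4935483  0.01570399 0.24325535] [ 9.47000522e-05 -6.72745485e-02  9.97734447e-01  3.16689709e-04]
65.75839937570834 321.0557912854275 198.89978399973054
scraper scene 0.61 [301. 222.] [ 0.553 -0.01 ]
scraper_tip wrist 0.91 [294. 284.] [0.655 0.   ]
scraper_tip wrist 0.7 [277. 354.] [ 0.774 -0.012]
scraper_tip scene 0.84 [278. 252.] [ 0.664 -0.008]
scraper_tip side 0.96 [278. 209.] [0.67  0.004]
scraper_tip side 0.32 [295. 304.] [0.572 0.333]
canister wrist 0.74 [ 83. 186.] [ 0.558 -0.282]
canister scene 0.69 [219. 175.] [ 0.553 -0.283]
canister scene 0.23 [177. 165.] [ 0.59  -0.406]
canister side 0.97 [321. 161.] [ 0.562 -0.275]
lid_hinge wrist 0.91 [ 21. 256.] [ 0.612 -0.286]
lid_hinge scene 0.86 [199. 171.] [ 0.614 -0.287]
lid_hinge side 0.96 [303. 139.] [ 0.624 -0.266]
lid_lip wrist 0.77 [ 13. 130.] [ 0.481 -0.276]
lid_lip wrist 0.32 [ 19. 259.] [ 0.616 -0.288]
lid_lip scene 0.58 [233. 136.] [ 0.474 -0.282]
lid_lip side 0.74 [345. 138.] [ 0.483 -0.292]
round_tin wrist 0.57 [166. 242.] [ 0.622 -0.177]
round_tin scene 0.65 [238. 212.] [ 0.62  -0.169]
round_tin side 0.76 [302. 176.] [ 0.617 -0.179]
saucer wrist 0.86 [79.  5.] [ 0.35  -0.271]
saucer scene 0.96 [266. 133.] [ 0.358 -0.262]
saucer side 0.63 [380. 166.] [ 0.357 -0.269]
```

View pics/w1.png

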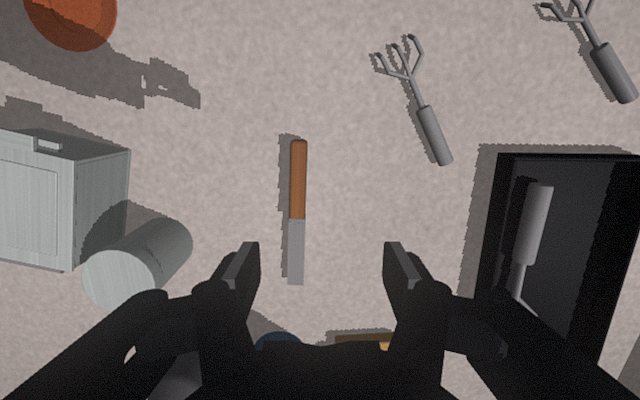

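The wrist crop confirms a single scraper: handle end at (299,139), ferrule at (297,219), tip at (295,284). It lies nearly along world +x. The canister is at the left, with its lip near (47,145). Next I compute the grasp.

```bash
python3 - <<'E'
from h import *
c=read_camera("wrist")
o,d=ray(c,(c["cx"],c["cy"]));print("cam",o,d)
img=c["img"].astype(int)
for z,p in [(.024,(299,139)),(.024,(297,219)),(.013,(297,219)),(.013,(295.5,284))]: print(p,atz(c,p,z).round(4))
# brown mask
b=((img[...,2]-img[...,0])>50)
b[:,:260]=0;b[:,340:]=0;b[:120]=0;b[235:]=0
ys,xs=np.nonzero(b);P=np.array([atz(c,p,.024)[:2] for p in zip(xs,ys)])
m=P.mean(0);u,s,v=np.linalg.svd(P-m);v=v[0]*np.sign(v[0][0]);t=(P-m)@v
w=(P-m)@[-v[1],v[0]]
print("centre",m,"yaw",np.degrees(np.arctan2(v[1],v[0])),"len",t.min(),t.max(),"w",w.min(),w.max(),len(ys))
for y in (150,170,190,210,230,250,270):
    r=img[y,285:315]; print(y,[tuple(x) for x in r[::3]])
for r in outline_of("wrist","scraper")[:1]:
    ys,xs=np.nonzero(r["pixels"]);k=ys>232
    Q=np.array([atz(c,p,.013)[:2] for p in zip(xs[k],ys[k])]);print("blade mean",Q.mean(0),Q.min(0),Q.max(0))
E
```

```text
cam [0.42400991 0.00583361 0.38543636] [ 0.27377366  0.03686334 -0.96108744]
(299, 139) [ 0.4593 -0.0151  0.024 ]
(297, 219) [ 0.5566 -0.0064  0.024 ]
(297, 219) [ 0.5607 -0.0067  0.013 ]
(295.5, 284) [0.6541 0.0018 0.013 ]
centre [ 0.50701683 -0.01039403] yaw 5.022152763373277 len -0.04489411566198723 0.048240361028747465 w -0.009080966588171214 0.008862690691511013 1115
150 [(np.int64(96), np.int64(101), np.int64(109)), (np.int64(103), np.int64(108), np.int64(112)), (np.int64(46), np.int64(61), np.int64(87)), (np.int64(65), np.int64(91), np.int64(136)), (np.int64(70), np.int64(92), np.int64(139)), (np.int64(61), np.int64(91), np.int64(137)), (np.int64(61), np.int64(88), np.int64(130)), (np.int64(53), np.int64(78), np.int64(118)), (np.int64(174), np.int64(176), np.int64(187)), (np.int64(163), np.int64(165), np.int64(179))]
170 [(np.int64(104), np.int64(109), np.int64(115)), (np.int64(110), np.int64(107), np.int64(120)), (np.int64(47), np.int64(63), np.int64(95)), (np.int64(60), np.int64(89), np.int64(132)), (np.int64(60), np.int64(92), np.int64(138)), (np.int64(58), np.int64(88), np
[... 1935 characters left out ...]
p.int64(164), np.int64(169), np.int64(180)), (np.int64(156), np.int64(160), np.int64(173)), (np.int64(160), np.int64(165), np.int64(174))]
270 [(np.int64(101), np.int64(105), np.int64(112)), (np.int64(130), np.int64(129), np.int64(134)), (np.int64(129), np.int64(129), np.int64(132)), (np.int64(133), np.int64(132), np.int64(134)), (np.int64(133), np.int64(132), np.int64(135)), (np.int64(134), np.int64(130), np.int64(135)), (np.int64(131), np.int64(130), np.int64(134)), (np.int64(160), np.int64(162), np.int64(171)), (np.int64(161), np.int64(166), np.int64(174)), (np.int64(160), np.int64(164), np.int64(174))]
blade mean [ 0.61621358 -0.00114722] [ 0.57836772 -0.01481149] [0.65528981 0.01256217]
```

Emit:
{"fn": "carry_out", "kwargs": {"rows": "26 -12 -40 -2.7;25.4 -10.8 -50 0;0 0 -50 0;0 0 -50 0;0 0 -35 0;0 0 -10 0;0 0 -5.5 0;0 0 0 0"}}

```text
t: 5.15
eef_pos: [0.5458, -0.0079, 0.0036]
tool_rot: [0.001, -0.043, 0.999, 0.0]
contact_force: [0.1, -0.6, 0.4]
gripper_width: 0.707
grasp_force: 0.0
```

Emit:
{"fn": "carry_out", "kwargs": {"rows": "0 0 0 0;0 0 0 0;0 0 0 0;0 0 0 0;0 0 0 0;0 0 0 0", "claw": 0, "force": 100}}

```text
t: 5.9
eef_pos: [0.5456, -0.0078, 0.0038]
tool_rot: [0.001, -0.044, 0.999, 0.0]
contact_force: [-2.0, 0.4, 8.9]
gripper_width: 0.209
grasp_force: 98.0
```

Emit:
{"fn": "carry_out", "kwargs": {"rows": "0 0 5 0;0 0 40 0;0 0 60 0;-15 -30 60 0;-30 -50 31 0;-35 -50 0 0;-35 -50 0 0;-35 -50 0 0;-16 -22 0 0;0 0 0 0"}}

```text
t: 7.15
eef_pos: [0.38, -0.2562, 0.1918]
tool_rot: [0.0, -0.041, 0.999, 0.0]
contact_force: [0.0, 1.0, -2.3]
gripper_width: 0.217
grasp_force: 98.1
```

```bash
python3 - <<'E'
from h import *
o=get_obs();print(o["t"],o["eef_pos"],o["tool_rot"],o["contact_force"],o["grasp_force"])
C={n:read_camera(n) for n in ["wrist","scene","side"]}
c=C["wrist"];cv2.imwrite("pics/w2.png",c["img"])
a=C["scene"]["img"][90:250,130:330];b=C["side"]["img"][90:250,230:430]
cv2.imwrite("pics/z2.png",np.vstack([cv2.resize(x,None,fx=1.85*2,fy=1.85*2,interpolation=cv2.INTER_CUBIC)[:590//2*2] for x in (a,)]))
cv2.imwrite("pics/s2.png",cv2.resize(b,None,fx=3.7,fy=3.7,interpolation=cv2.INTER_CUBIC))
for t,z in {"scraper_tip":.2,"canister":0,"lid_hinge":.09,"lid_lip":.09,"round_tin":0,"small_pot":0,"saucer":0}.items():
    for n in C:
        for r in place_of(n,t)[:1]:
            print(t,n,round(r["confidence"],2),np.round(r["centre"]),np.round(atz(C[n],r["centre"],z),3)[:2])
E
```

```text
7.15 [ 0.38002149 -0.25619522  0.19176084] [ 1.57123612e-06 -4.09574531e-02  9.99160890e-01  5.77572810e-05] [ 0.01724909  1.03456355 -2.28984892] 98.0624270439148
scraper_tip scene 0.56 [231. 120.] [ 0.498 -0.253]
scraper_tip side 0.8 [342. 118.] [ 0.495 -0.237]
canister wrist 0.6 [291. 314.] [ 0.559 -0.279]
canister scene 0.67 [219. 179.] [ 0.564 -0.275]
canister side 0.96 [325. 159.] [ 0.549 -0.284]
lid_hinge scene 0.69 [233. 118.] [ 0.423 -0.322]
lid_hinge side 0.7 [305. 136.] [ 0.619 -0.287]
lid_lip scene 0.57 [231. 138.] [ 0.481 -0.282]
lid_lip side 0.76 [344. 139.] [ 0.486 -0.285]
round_tin scene 0.93 [237. 216.] [ 0.631 -0.163]
round_tin side 0.87 [302. 178.] [ 0.617 -0.171]
small_pot wrist 0.5 [192. 321.] [ 0.58  -0.404]
small_pot scene 0.75 [178. 164.] [ 0.585 -0.405]
saucer wrist 0.95 [311. 150.] [ 0.352 -0.269]
saucer scene 0.83 [265. 132.] [ 0.356 -0.266]
saucer side 0.6 [380. 166.] [ 0.356 -0.268]
```

View pics/w2.png

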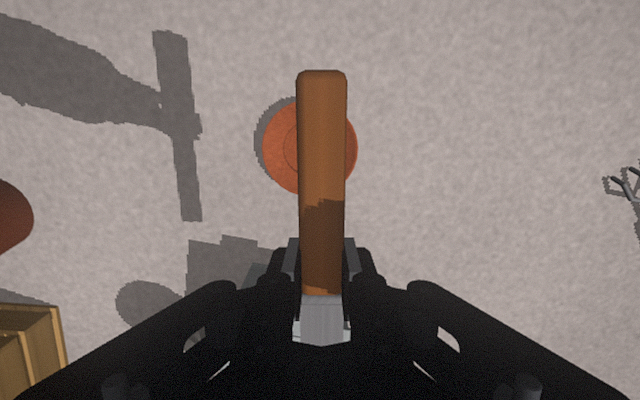

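The wrist view shows the handle gripped straight, with the saucer behind at (309,147). The gripper hides the canister, so I'll step aside to measure its lid edges.

Emit:
{"fn": "carry_out", "kwargs": {"rows": "10 40 25 0;10 45 25 0;10 45 25 0;0 0 0 0;0 0 0 0"}}

```text
t: 8.98
eef_pos: [0.4116, -0.1249, 0.2663]
tool_rot: [-0.0, -0.044, 0.999, -0.0]
contact_force: [-0.8, 0.1, -2.5]
gripper_width: 0.206
grasp_force: 98.3
```

```bash
python3 - <<'E'
from h import *
C={n:read_camera(n) for n in ["wrist","side"]}
c=C["wrist"];cv2.imwrite("pics/w3.png",cv2.resize(c["img"][100:370,0:360],None,fx=2.2,fy=2.2,interpolation=cv2.INTER_CUBIC))
import pickle;pickle.dump(C,open("C3.pkl","wb"))
for t,z in {"scraper_tip":.25,"canister":0,"lid_hinge":.09,"lid_lip":.09,"round_tin":0,"small_pot":0,"saucer":0}.items():
    for n in C:
        for r in place_of(n,t)[:1]:
            print(t,n,round(r["confidence"],2),np.round(r["centre"]),np.round(atz(C[n],r["centre"],z),3)[:2])
E
```

```text
scraper_tip side 0.84 [330. 117.] [ 0.529 -0.152]
canister wrist 0.59 [206. 259.] [ 0.563 -0.279]
canister side 0.68 [324. 160.] [ 0.551 -0.279]
lid_hinge side 0.84 [304. 136.] [ 0.624 -0.289]
lid_lip wrist 0.55 [181. 230.] [ 0.482 -0.274]
lid_lip side 0.93 [344. 139.] [ 0.487 -0.285]
round_tin side 0.67 [303. 177.] [ 0.615 -0.176]
small_pot wrist 0.65 [122. 263.] [ 0.582 -0.402]
saucer side 0.88 [381. 168.] [ 0.352 -0.257]
```

View pics/w3.png

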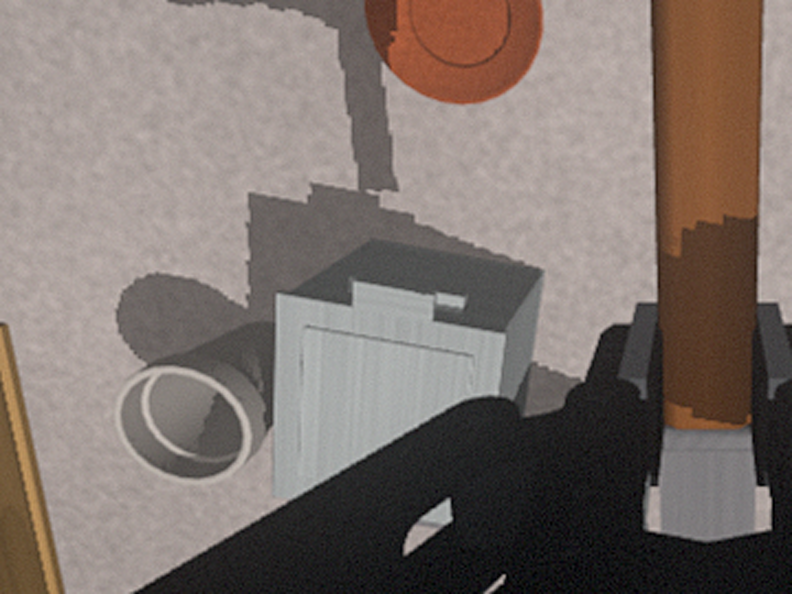

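The crop shows the lid's front corners at full-image (125.5,233.2) and (229.1,251.4). The lip corners are at (160.5,226.8) and (198.2,234.1), and the lid's back-left corner is at (125,326). Next I compute the canister pose from these.

```bash
python3 - <<'E'
from h import *
import pickle
from scipy.optimize import least_squares
c=pickle.load(open("C3.pkl","rb"))["wrist"]
px=np.array([(125.5,233.2),(229.1,251.4),(160.5,226.8),(198.2,234.1)])
for p in px: print(atz(c,p,.095).round(4))
# corners in canister frame; front edge of lid at xf (unknown), +y is image right
def corners(v,j=0):
    x,y,a=v[:3];xf=v[3]
    L=np.array([(xf,-.057),(xf,.057),(-.076,-.02),(-.076,.02)])
    # lid rotated j about hinge (60,90), top 5 above
    out=[]
    for l in L:
        r=.06-l[0]; X=.06-r*np.cos(j)+.005*np.sin(j); Z=.09+r*np.sin(j)+.005*np.cos(j)
        out.append((x+X*np.cos(a)-l[1]*np.sin(a),y+X*np.sin(a)+l[1]*np.cos(a),Z))
    return out
for j in (0,.025,.05):
    f=lambda v:np.ravel([proj(c,P) for P in corners(v,j)]-px)
    r=least_squares(f,[.555,-.28,-.05,-.06]);v=r.x
    print(j,v.round(4),np.degrees(v[2]),r.fun.round(1),r.cost)
f=lambda v:np.ravel([proj(c,P) for P in corners(v,v[4])]-px)
r=least_squares(f,[.555,-.28,-.05,-.06,.0]);print("free",r.x.round(4),r.cost)
o,d=ray(c,(c["cx"],c["cy"]));print("cam",o)
# scraper tip in hand: blade end corners approx crop (645?,530)
print(get_obs()["eef_pos"],get_obs()["tool_rot"])
E
```

```text
[ 0.4888 -0.3317  0.095 ]
[ 0.5007 -0.2192  0.095 ]
[ 0.478  -0.2933  0.095 ]
[ 0.4829 -0.2528  0.095 ]
0 [ 0.556  -0.2817 -0.1089 -0.0616] -6.238285138277192 [ 0.  -0.2  0.7  0.3 -0.   0.3 -0.7 -0.3] 0.641072941677322
0.025 [ 0.5543 -0.2802 -0.1082 -0.0615] -6.199647724298247 [-0.4 -0.2  1.3  0.4 -0.3  0.2 -0.6 -0.3] 1.2861413725891226
0.05 [ 0.5526 -0.2786 -0.1075 -0.0615] -6.161133132057452 [-0.9 -0.2  1.9  0.5 -0.6  0.2 -0.4 -0.3] 2.5921821513587284
free [ 0.5568 -0.2825 -0.1092 -0.0616 -0.0132] 0.5556237911297157
cam [ 0.34171451 -0.13067234  0.40862865]
[ 0.41195724 -0.12443159  0.26657622] [ 2.54787525e-05 -4.35418168e-02  9.99051605e-01  2.26732281e-05]
```

View pics/s2.png

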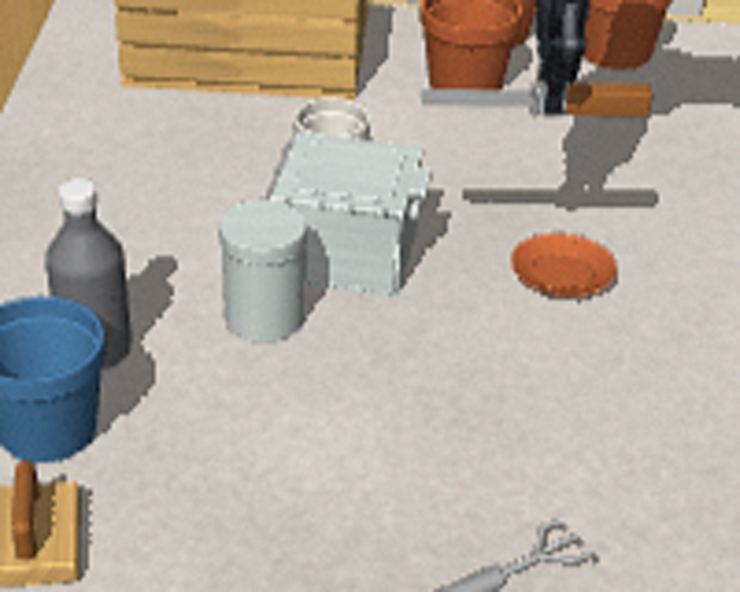

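Emit:
{"fn": "carry_out", "kwargs": {"rows": "-15 -35 -15 -4;-15 -35 -15 -4;-15 -35 -15 -3.2;-11.6 -30.3 -15 0;0 0 -30 0;0 0 -40 0;0 0 -40 0;0 0 -19.8 0;0 0 0 0;0 0 0 0"}}

```text
t: 11.02
eef_pos: [0.356, -0.2602, 0.0775]
tool_rot: [0.001, 0.054, 0.999, -0.0]
contact_force: [-0.3, 0.8, -1.5]
gripper_width: 0.211
grasp_force: 98.3
```

```bash
cat >> h.py <<'E'
CAN=np.array([.556,-.2815]);YAW=np.radians(-6.2);U=np.array([np.cos(YAW),np.sin(YAW)])
def where():
    o=get_obs();w,x,y,z=o["tool_rot"];a=2*np.arctan2(-x,y)  # closing axis minus 90deg
    e=o["eef_pos"];h=np.array([np.cos(a),np.sin(a)])
    tip=e[:2]+.1068*h; d=tip-CAN
    print("t %.2f"%o["t"],"eef",e.round(4),"yaw",np.degrees(a).round(2),"tip can x %.1f y %.1f z %.1f"%(1e3*d@U,1e3*(d@[-U[1],U[0]]),1e3*(e[2]+.0082)),"F",o["contact_force"].round(1),"grip",o["grasp_force"].round(0),"w",round(o["gripper_width"],3))
    return np.r_[tip,e[2]+.0082]
E
python3 - <<'E'
from h import *
T=where()
C={n:read_camera(n) for n in ["scene","side"]}
for n in C:
    print(n,"tip pred",proj(C[n],T),[ (r["centre"],r["confidence"]) for r in place_of(n,"scraper_tip")[:1]])
    L=np.r_[CAN-.076*U,.09]; print("lip pred",proj(C[n],L),[r["centre"] for r in place_of(n,"lid_lip")[:1]])
c=C["side"];cv2.imwrite("pics/s4.png",cv2.resize(c["img"][100:185,290:400],None,fx=7,fy=7,interpolation=cv2.INTER_CUBIC))
E
```

```text
Traceback (most recent call last):
  File "h.py", line 24, in where
    print("t %.2f"%o["t"],"eef",e.round(4),"yaw",np.degrees(a).round(2),"tip can x %.1f y %.1f z %.1f"%(1e3*d@U,1e3*(d@[-U[1],U[0]]),1e3*(e[2]+.0082)),"F",o["contact_force"].round(1),"grip",o["grasp_force"].round(0),"w",round(o["gripper_width"],3))
                                                                                                                                                                                              ^^^^^^^^^^^^^^^^^^^^^^
AttributeError: 'float' object has no attribute 'round'
```

```bash
sed -i 's/o\["grasp_force"\].round(0)/round(o["grasp_force"])/' h.py
python3 - <<'E'
from h import *
T=where()
C={n:read_camera(n) for n in ["scene","side"]}
for n in C:
    print(n,"tip pred",proj(C[n],T),[ (r["centre"],r["confidence"]) for r in place_of(n,"scraper_tip")[:1]])
    L=np.r_[CAN-.076*U,.09]; print("lip pred",proj(C[n],L),[r["centre"] for r in place_of(n,"lid_lip")[:1]])
c=C["side"];cv2.imwrite("pics/s4.png",cv2.resize(c["img"][100:185,290:400],None,fx=7,fy=7,interpolation=cv2.INTER_CUBIC))
E
```

```text
t 11.03 eef [ 0.356  -0.2602  0.0775] yaw -6.21 tip can x -94.4 y -0.4 z 85.7 F [-0.3  0.8 -1.5] grip 98 w 0.211
scene tip pred [238.79237477 136.07802955] [([233.7, 137.1], 0.79)]
lip pred [234.08518095 139.28915176] [[230.1, 139.6]]
side tip pred [351.01932655 142.58362942] [([349.8, 139.8], 0.89)]
lip pred [345.69485696 140.92430319] [[346.1, 137.3]]
```

View pics/s4.png

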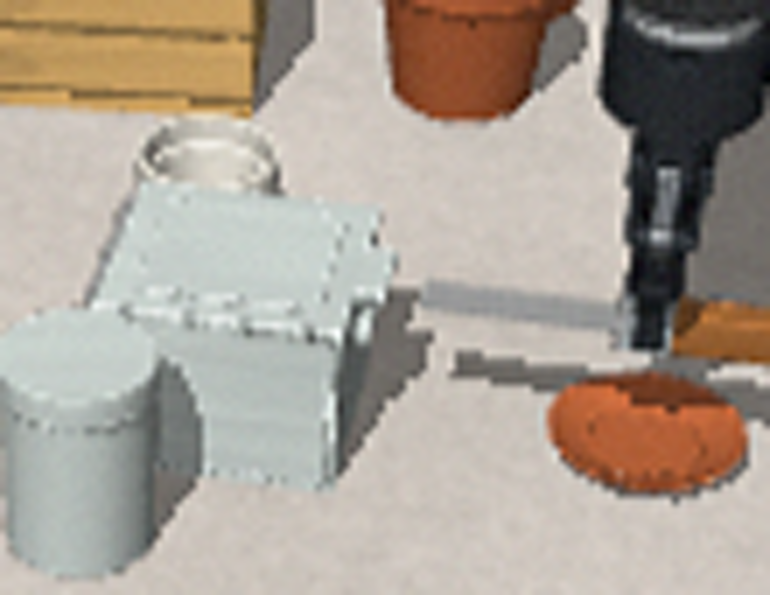

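The blade tip shows at side pixel (350.6,142), within a pixel of the prediction. It is level with the gap under the lip at (346,140). I'll insert it now.

Emit:
{"fn": "carry_out", "kwargs": {"rows": "5 -0.2 -0.7 0;5 -0.5 0 0;5 -0.5 0 0;5 -0.5 0 0;5 -0.5 0 0;4 -0.4 0 0;0 0 0 0"}}

```text
t: 12.2
eef_pos: [0.3846, -0.2624, 0.076]
tool_rot: [0.0, 0.054, 0.999, -0.0]
contact_force: [-0.1, -0.6, -1.4]
gripper_width: 0.213
grasp_force: 98.3
```

```bash
python3 - <<'E'
from h import *
where()
E
```

```text
t 12.20 eef [ 0.3846 -0.2624  0.076 ] yaw -6.2 tip can x -65.6 y 0.5 z 84.2 F [-0.1 -0.6 -1.4] grip 98 w 0.213
```

Emit:
{"fn": "carry_out", "kwargs": {"rows": "0 0 4 0;0 0 6 0;0 0 6 0;0 0 0 0"}}

```text
t: 12.7
eef_pos: [0.3844, -0.2624, 0.0926]
tool_rot: [0.0, 0.054, 0.999, 0.0]
contact_force: [-0.0, 0.4, -1.4]
gripper_width: 0.208
grasp_force: 98.1
```

```bash
python3 - <<'E'
from h import *
where()
c=read_camera("side");cv2.imwrite("pics/s5.png",cv2.resize(c["img"][100:185,290:400],None,fx=7,fy=7,interpolation=cv2.INTER_CUBIC))
E
```

```text
t 12.70 eef [ 0.3844 -0.2624  0.0926] yaw -6.21 tip can x -65.9 y 0.5 z 100.8 F [-0.   0.4 -1.4] grip 98 w 0.208
```

View pics/s5.png

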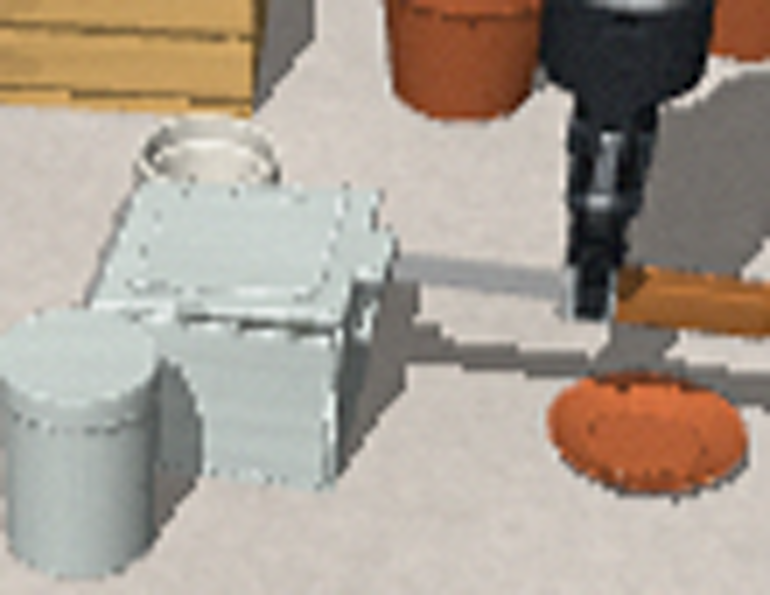

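The lid is lifting: its front edge is raised at crop (350,310), the blade sits under the lip at (398,265), and the force is small. I'll continue along the arc.

Emit:
{"fn": "carry_out", "kwargs": {"rows": "6.4 -0.7 11.5 0;6.4 -0.7 12 0;10 -1.1 14.5 0;10 -1.1 14 0;12.6 -1.4 11 0;12.6 -1.4 10.5 0;14.4 -1.6 7.5 0;14.4 -1.5 6 0;0 0 0 0"}}

```text
t: 13.88
eef_pos: [0.4736, -0.2722, 0.1796]
tool_rot: [0.001, 0.054, 0.999, -0.001]
contact_force: [-0.1, 0.6, -2.0]
gripper_width: 0.21
grasp_force: 98.2
```

```bash
python3 - <<'E'
from h import *
where()
c=read_camera("side");cv2.imwrite("pics/s6.png",cv2.resize(c["img"][80:185,270:400],None,fx=5.6,fy=5.6,interpolation=cv2.INTER_CUBIC))
E
```

```text
t 13.88 eef [ 0.4736 -0.2722  0.1796] yaw -6.14 tip can x 23.9 y 0.4 z 187.8 F [-0.1  0.6 -2. ] grip 98 w 0.21
```

View pics/s6.png

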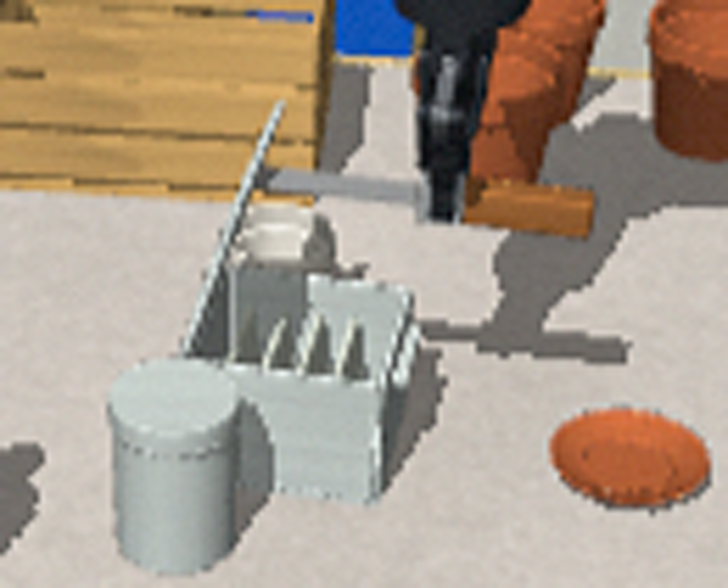

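The lid is at about 1.2 rad, standing from (190,350) to (280,103) with the blade tip at (265,180). I'll nudge it a little further, then back off straight.

Emit:
{"fn": "carry_out", "kwargs": {"rows": "7 -0.8 1.5 0;7 -0.7 1 0;6 -0.6 0 0;0 0 0 0;-15 1.6 0 0;-30 3.3 0 0;-30 3.3 0 0;-10 1 0 0;0 0 0 0"}}

```text
t: 15.05
eef_pos: [0.406, -0.2647, 0.1819]
tool_rot: [0.001, 0.054, 0.999, 0.0]
contact_force: [0.5, -0.0, -1.6]
gripper_width: 0.21
grasp_force: 98.3
```

```bash
python3 - <<'E'
from h import *
where()
C={n:read_camera(n) for n in ["scene","side"]}
for n in C:
    print(n,[np.round(r["centre"],1) for r in place_of(n,"lid_lip")[:1]])
    for th in (1.2,1.3,1.4,1.5,1.6): print(th,proj(C[n],np.r_[CAN+(.06-.136*np.cos(th))*U,.09+.136*np.sin(th)]).round(1))
    # tray: fit inner/outer rim
    for t in ("tray","cultivator"):
        o=outline_of(n,t)
        if o:
            k=o[0]["pixels"].astype(np.uint8); r=cv2.minAreaRect(np.argwhere(k)[:,::-1].astype(np.float32)); print(t,o[0]["confidence"],r)
    print([(np.round(r["centre"]),r["confidence"]) for r in place_of(n,"tray")[:1]])
import pickle;pickle.dump(C,open("C6.pkl","wb"))
cv2.imwrite("pics/t6.png",cv2.resize(C["side"]["img"][255:345,220:365],None,fx=5.5,fy=5.5,interpolation=cv2.INTER_CUBIC))
E
```

```text
t 15.05 eef [ 0.406  -0.2647  0.1819] yaw -6.24 tip can x -44.2 y 0.4 z 190.1 F [ 0.5 -0.  -1.6] grip 98 w 0.21
scene [array([192.7, 132.5])]
1.2 [203.2 128.2]
1.3 [199.  130.3]
1.4 [194.8 132.9]
1.5 [190.6 135.9]
1.6 [186.4 139.3]
tray 0.91 ((415.63494873046875, 296.4982604980469), (77.5840835571289, 116.88977813720703), 23.702646255493164)
cultivator 0.98 ((400.2000427246094, 286.60003662109375), (26.832815170288086, 83.18172454833984), 26.56505012512207)
[(array([409., 292.]), 0.57)]
side [array([312. ,  98.7])]
1.2 [321.2 104.5]
1.3 [317.3 102.9]
1.4 [313.3 101.6]
1.5 [309.2 100.7]
1.6 [305.  100.1]
tray 0.79 ((290.981689453125, 303.193603515625), (68.77769470214844, 127.28531646728516), 88.69805145263672)
cultivator 0.67 ((360.3002624511719, 246.64051818847656), (5.942074298858643, 41.19838333129883), 64.88516235351562)
[(array([294., 303.]), 0.94)]
```

View pics/t6.png

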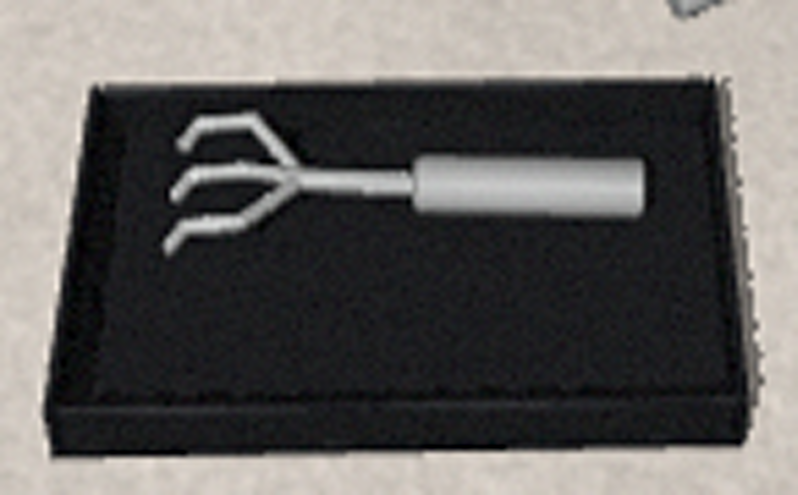

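The lid stands at about 1.42 rad by both cameras. The tray's rim corners in the crop are (94,88), (718,78), (747,400) and (48,408). The free floor is the lower half, below the cultivator. I'll fit the tray pose and plan the move.

```bash
python3 - <<'E'
from h import *
import pickle
from scipy.optimize import least_squares
C=pickle.load(open("C6.pkl","rb"));c=C["side"]
g=lambda p:np.array(p)/5.5+[220,255]
px=[g(p) for p in [(94,88),(718,78),(747,400),(48,408)]]
Q=np.array([atz(c,p,.035)[:2] for p in px]);print(Q.round(3))
L=np.array([(.145,-.085),(-.145,-.085),(-.145,.085),(.145,.085)])
def f(v):
    s,k=np.sin(v[2]),np.cos(v[2])
    return np.ravel([proj(c,np.r_[v[0]+l[0]*k-l[1]*s,v[1]+l[0]*s+l[1]*k,.035])-p for l,p in zip(L,px)])
r=least_squares(f,[.57,.325,0]);v=r.x;print(v,np.degrees(v[2]),r.fun.round(1))
s,k=np.sin(v[2]),np.cos(v[2])
def loc(P): d=P[:2]-v[:2];return np.array([d@[k,s],d@[-s,k]])*1e3
for p,z in [((415,212),.018),((643,215),.018),((165,250),.01),((185,145),.01)]: print("cult tray mm",loc(atz(c,g(p),z)).round(0))
# scraper centre at tray (0,42): yaw = tray yaw; TCP at scraper x=-9.3
S=np.array([-.0093,.042]);print("TCP target",v[:2]+[S[0]*k-S[1]*s,S[0]*s+S[1]*k])
where()
E
```

```text
[[0.729 0.267]
 [0.442 0.23 ]
 [0.425 0.397]
 [0.709 0.43 ]]
[0.57646283 0.33031057 0.11952375] 6.848206162906556 [-0.1 -1.1 -0.1 -0.4  1.   0.3 -0.8  0.6]
cult tray mm [ -5. -23.]
cult tray mm [-107.  -20.]
cult tray mm [107. -10.]
cult tray mm [103. -68.]
TCP target [0.56222112 0.37090199]
t 15.55 eef [ 0.4063 -0.2648  0.1815] yaw -6.21 tip can x -43.8 y 0.4 z 189.7 F [ 0.2  0.2 -2.1] grip 98 w 0.207
```

Emit:
{"fn": "carry_out", "kwargs": {"rows": "0 30 5 0;0 50 5 0;10 60 0 1;20 60 0 2;20 60 0 2;20 60 0 2;20 60 0 2;20 60 0 2;20 60 0 2;20 60 0 0"}}

```text
t: 16.8
eef_pos: [0.555, 0.2922, 0.1914]
tool_rot: [0.0, -0.059, 0.998, -0.0]
contact_force: [0.5, 0.2, -0.6]
gripper_width: 0.208
grasp_force: 98.3
```

Emit:
{"fn": "carry_out", "kwargs": {"rows": "6 60 0 0;0 16 0 0;0 0 0 0;0 0 0 0"}}

```text
t: 17.3
eef_pos: [0.561, 0.3637, 0.1915]
tool_rot: [-0.0, -0.058, 0.998, -0.001]
contact_force: [0.9, -1.1, -0.9]
gripper_width: 0.207
grasp_force: 98.4
```

```bash
python3 - <<'E'
from h import *
where()
c=read_camera("wrist");cv2.imwrite("pics/w7.png",c["img"])
v=np.array([.5765,.3303]);a=np.radians(6.85);s,k=np.sin(a),np.cos(a)
for l in [(.145,-.085),(-.145,-.085),(-.145,.085),(.145,.085)]: print(proj(c,[v[0]+l[0]*k-l[1]*s,v[1]+l[0]*s+l[1]*k,.035]).round(0))
E
```

```text
t 17.30 eef [0.561  0.3637 0.1915] yaw 6.64 tip can x 39.4 y 665.7 z 199.7 F [ 0.9 -1.1 -0.9] grip 98 w 0.207
[215. 319.]
[183.  35.]
[378.  34.]
[366. 318.]
```

View pics/w7.png

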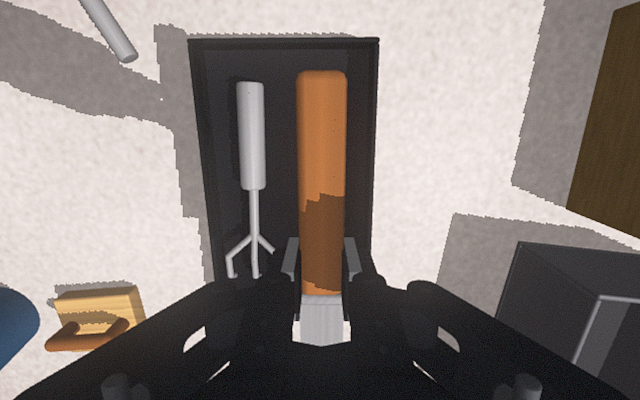

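The wrist view confirms the free half of the tray is under the handle: rim corners at (189,39) and (378,38), cultivator at left (250,180). I'll lower the scraper.

Emit:
{"fn": "carry_out", "kwargs": {"rows": "3 5 -40 0.2;0 0 -50 0;0 0 -45 0;0 0 -25 0;0 0 -10 0;0 0 -6 0;0 0 -3 0;0 0 0 0"}}

```text
t: 18.35
eef_pos: [0.5639, 0.3715, 0.0134]
tool_rot: [0.001, -0.061, 0.998, 0.0]
contact_force: [0.4, 0.8, -1.8]
gripper_width: 0.21
grasp_force: 98.4
```

```bash
python3 - <<'E'
from h import *
where()
E
```

```text
t 18.35 eef [0.5639 0.3715 0.0134] yaw 6.98 tip can x 41.4 y 674.4 z 21.6 F [ 0.4  0.8 -1.8] grip 98 w 0.21
```

Emit:
{"fn": "carry_out", "kwargs": {"rows": "0 0 -2 0;0 0 -1 0;0 0 -1 0;0 0 0 0"}}

```text
t: 18.85
eef_pos: [0.5635, 0.3713, 0.0089]
tool_rot: [-0.0, -0.061, 0.998, 0.0]
contact_force: [-1.0, -0.8, 2.5]
gripper_width: 0.211
grasp_force: 99.0
```

Emit:
{"fn": "carry_out", "kwargs": {"rows": "0 0 -0.7 0;0 0 0 0;0 0 0 0"}}

```text
t: 19.23
eef_pos: [0.5635, 0.3714, 0.0089]
tool_rot: [-0.0, -0.061, 0.998, 0.0]
contact_force: [-3.1, -2.3, 7.0]
gripper_width: 0.204
grasp_force: 99.7
```

Emit:
{"fn": "carry_out", "kwargs": {"rows": "0 0 0 0;0 0 0 0;0 0 0 0;0 0 0 0", "claw": 36}}

```text
t: 19.73
eef_pos: [0.5635, 0.3713, 0.0077]
tool_rot: [-0.0, -0.061, 0.998, -0.0]
contact_force: [0.6, 0.2, 0.5]
gripper_width: 0.426
grasp_force: 0.0
```

Emit:
{"fn": "carry_out", "kwargs": {"rows": "0 0 10 0;0 0 25 0;0 0 50 0;0 0 50 0;-30 0 50 0;-40 0 30 0;0 0 0 0;0 0 0 0"}}

```text
t: 20.72
eef_pos: [0.4937, 0.371, 0.2232]
tool_rot: [0.0, -0.061, 0.998, 0.0]
contact_force: [0.9, 0.9, 0.1]
gripper_width: 0.424
grasp_force: 0.0
```

```bash
python3 - <<'E'
from h import *
where()
C={n:read_camera(n) for n in ["side","wrist"]}
a=cv2.resize(C["side"]["img"][75:345,220:400],None,fx=2.2,fy=2.2,interpolation=cv2.INTER_CUBIC)
b=cv2.resize(C["wrist"]["img"],(400,250));b=cv2.copyMakeBorder(b,0,a.shape[0]-250,0,0,cv2.BORDER_CONSTANT)
cv2.imwrite("pics/f8.png",np.hstack([a,b]))
print(place_of("side","lid_lip")[:1],place_of("wrist","scraper_tip")[:1])
E
```

```text
t 20.73 eef [0.4937 0.371  0.2232] yaw 6.98 tip can x -28.4 y 666.3 z 231.4 F [0.9 0.9 0.1] grip 0 w 0.424
[{'centre': [304.9, 134.6], 'confidence': 0.62}] [{'centre': [315.4, 309.5], 'confidence': 0.85}]
```

View pics/f8.png

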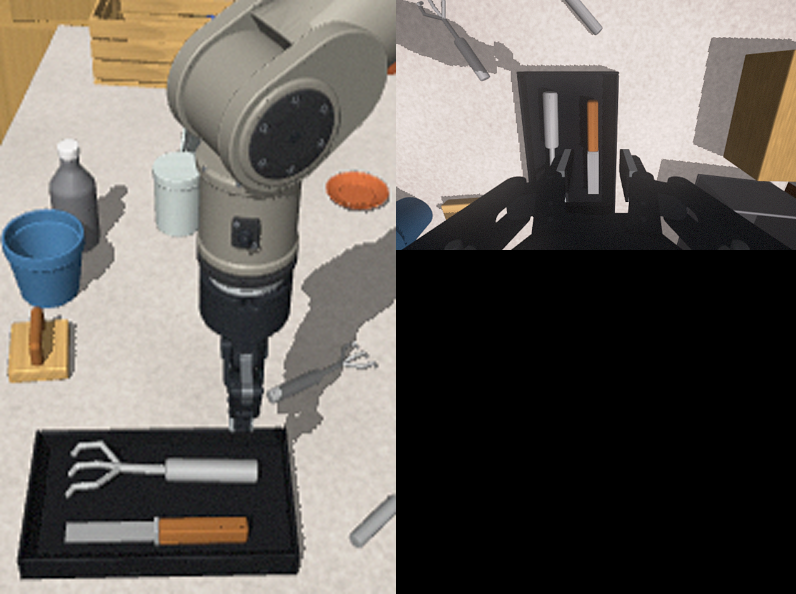

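The scraper lies flat in the tray at crop (155,530), clear of the cultivator at (165,468). I'll do a quick lid check from the scene camera, then hand in.

```bash
python3 - <<'E'
from h import *
read_camera("scene");p=place_of("scene","lid_lip")[:1];print(p)
if p and abs(p[0]["centre"][0]-193)<7 and abs(p[0]["centre"][1]-133)<7: print(hand_in())
E
```

```text
[{'centre': [299.0, 313.3], 'confidence': 0.63}]
```

```bash
python3 - <<'E'
from h import *
c=read_camera("scene");print([(p["centre"],p["confidence"]) for p in place_of("scene","lid_lip")])
import pickle
o=pickle.load(open("C6.pkl","rb"))["scene"]["img"]
d=cv2.absdiff(o[105:195,165:245],c["img"][105:195,165:245]).max(2)
print("changed px",(d>40).sum(), np.argwhere(d>40)[:,::-1].mean(0)+[165,105] if (d>40).any() else "")
d2=d[0:75,5:40];print("lid region",(d2>40).sum())
E
```

```text
[([190.9, 133.2], 0.92)]
changed px 448 [220.18526786 116.17633929]
lid region 48
```

The lip is again at (191,133), so the lid is still at about 1.4 rad. The changed pixels centre near (220,116), where the scraper and gripper had been.

```bash
python3 -c "
from station import *
print(hand_in())"
```

```text
the job is handed in; nothing more can be done
None
```

I handed the job in: the canister lid stands open at about 1.4 rad, the scraper lies flat on the tray floor beside the cultivator, and I saw nothing else moved or touched; no verdict was returned.

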